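# Feed a drilled block through the spring cover of the parts chute

## Task

Feed the drilled aluminium block into the red bin of the parts chute: press the black bar down with one fingertip to hold the yellow spring cover open, and with the other fingertip push the block along its channel under the cover until it slides down the ramp into the bin, then let the cover spring shut. Only push the block, never lift it off the deck, and leave the other things on the bench where they are.

Things in the scene. Friction and masses are not known exactly. Their poses are not given: they have to be found in the camera images.
- chute: Parts chute, fixed to the bench, about 400 mm long; place and yaw differ each time. Origin on the bench top below the front face of the yellow gate, on the channel's centre line. +x is the direction in which the block is pushed (away from the robot within 0.3 rad), +y points to the side of the black press bar, z up. All x, y below are in this frame.
- channel_start (a point): Robot-side end of the level dark steel deck, 80 mm above the bench, on the channel's centre line. Deck: x = -190 to -5 mm, y = -30 to +50 mm, on a solid blue foot. Channel 44 mm wide (y = -22 to +22) between rails 7 mm thick and 8 mm high, open at both ends.
- ramp_top (a point): Edge where the deck ends and the slippery steel ramp begins (x = -5 mm, 80 mm above the bench). The ramp falls 50 mm by x = +75 mm (32 degrees) to the bin, between cheeks 44 mm apart and 88 mm high over the bench. The block tips and slides down by itself once its centre is some 10 mm past this edge.
- hinge (a point): Middle of the cover's hinge rod: 8 mm thick, along x from -165 to +50 mm, at y = 40 mm, 92 mm above the bench, between two posts (12 mm, tops 98 mm above the bench) at x = -172 and +40 mm.
- cover (a joint): Angle of the yellow spring-closed cover about the hinge rod: 0 = shut, grows to 0.8 rad = open stop. Pressing the black bar on the other side of the rod raises the cover; the spring shuts it when the bar is let go. The bar takes about 4 N at first, 8 N fully down. The block cannot push the cover open, as it turns only about x.
- press_bar (a point): Middle of the top of the black round press bar: 14 mm thick, along x from -165 to +20 mm, axis at y = 74 mm (within 3 mm during the stroke). Moves with the cover: shut, its top is 31 mm above the deck; pressed to 6 mm above the deck the cover stands at 0.7 rad; its stop comes some 3 mm lower. A fingertip may slide along it.
- gate_edge (a point): Middle of the lower edge of the yellow gate, front face; rises with the cover. Gate: x = 0 to 3, y = -22 to +6 mm. Its edge is 2 mm above the deck when shut, 19 mm at 0.5 rad, 27 mm at 0.7 rad. A roof joins it from x = 0 to 34 mm, its top 27 mm above the deck when shut, its far corner up to 70 mm above the deck when open.
- block: The drilled aluminium block, 60 mm long (its x), 34 mm wide, 16 mm high, 90 g (varies), two dark holes in its top; origin at the centre of its underside. It lies on the deck in the channel in front of the gate, its centre 52 to 88 mm before the gate, lengthwise to within 0.1 rad.
- bin_floor (a point): Centre of the inner floor of the open red bin, 4 mm above the bench; bin 130 (along x) x 120 mm outside, 50 mm high (22 mm under the ramp), x = 77 to 207 mm, walls 4 mm.
- brass_block: Bystander: plain brass block 50 x 30 x 20 mm standing on the bench beside the chute; not to be used.
- collar: Bystander: dark steel ring, 44 mm across, 18 mm high, on the bench beside the chute.
- jar: Bystander: small jar, 46 mm across and 55 mm high, on the bench beside the chute.
- screwdriver: Bystander: screwdriver 170 mm long lying on the bench on the side of the chute away from the press bar.
- wrench: Bystander: wrench 170 mm long lying at the right side of the bench.
- mug: Bystander: blue mug, 76 mm across and 90 mm high, at the left side of the bench.
There are look-alikes about, which are no part of the job. There is more than one size of the block; the one meant has the size given above.

How it is judged:
By the outcome, as a careful person would: the job done as asked, in the order asked, and still so for the second after the job is handed in, with the robot touching nothing.
It also fails if it takes over 35 s, if anything falls off the work surface, if the arm or the gripper's body presses on something with over 40 N, if the wrist force passes 120 N, or if a joint passes its speed limit or range.

## Robot

A 6-joint arm with a two-finger parallel gripper is mounted at the origin on the work surface. World frame = base frame: x ahead of the robot, y to its left, z up, the work surface at z = 0. Lengths are in mm, angles in rad, forces in N, time in s.
With the tool pointing down it reaches from about 350 to 775 mm from the base axis. Payload 7.3 kg.
Tool frame: the origin (TCP) lies midway between the tips of the shut fingers; the grasp point (between the pads) lies 19 mm behind it; z points along the fingers, y is the line along which they close (so a half turn about z gives the same grasp; the last joint's range is limited). The gripper opens to 92 mm and grips with 3 to 60 N. Pads are 19 mm wide; open, the fingers measure 130 mm over their backs; the gripper's body (75 mm by 190 mm) begins 47 mm behind the grasp point.
Start: joints at [1.074, 0.342, 1.524, -0, 1.275, -0.146], TCP at [180.402, 493.052, 226.741] pointing down, gripper open.
Joint ranges: [-2.53, 2.53], [-0.77, 2.02], [0.04, 2.7], [-1, 4.14], [0.28, 2.66], [-3.11, 3.11]. Speed limits (rad/s): [2.57, 2.57, 3.14, 3.14, 3.14, 3.14].

## Interface

Orientations are given as [roll, pitch, yaw] about the fixed x, y, z axes, in that order (R = Rz(yaw) Ry(pitch) Rx(roll)).
In Python, from plant import bot gives the robot as it stands. The module is installed in compiled form; this text tells all that it offers.
- The arm moves only by the shell command python3 -m crank 'ROWS' [OPENING]. ROWS is JSON, a list of rows, each a list of 6 numbers: the shift along the tool's x, y, z in m, then the turn, a rotation vector about the tool's x, y, z in rad. In form: [[dx, dy, dz, wx, wy, wz], ...]. A call has 1 to 5 rows; each row shifts and turns the commanded pose from where the row before left it, along the tool's axes as they then stand; what a row does not reach is not made up. A row lasts 1/8 s, in which the tool goes at most 62.5 mm and 10.7 degrees, less where a joint would pass 70% of its speed; a pose out of reach is approached as far as the arm can. A call is refused whole if a number of a shift passes 0.0625 or a number of a turn 0.188, either way. A call with a gripper value outside its range is refused whole. OPENING is the opening in per cent of the stroke, from 0 (shut) to 100 (fully open), set as the call begins (- or left out, the last holds). The fingers move at their own pace and stop on an object; the grip force is fixed at half the most. Time passes only in rows, so rows that do not move let the fingers close. It gives the time, the measured TCP pose, the force, the opening and the grip force at its end, in the units of the state.
- bot.get_obs(): the state, without advancing time (a new reading comes with each control period).
- bot.capture(name): name is "scene" or "top" or "wrist"; returns a dict with "color" (480x640x3 uint8, blue, green, red), "fov_y" (degrees; the focal length in pixels is half the picture's height over the tangent of half this angle, whatever the lens; pixels are square), "cx", "cy" (the principal point, pixels), "k1" (the pictures are not rectified: a ray, as slopes to the right and down, at radius r is drawn at 1 + k1 r^2 times it, then the intrinsics apply), "extrinsics" (4x4, takes a point from world to camera coordinates); the wrist camera has in their place "tool_from_camera" (4x4, takes a point from camera to tool coordinates, whose origin is the TCP and whose axes are the flange's). Camera axes: x right, y up, looking along -z (the intrinsics and any distortion apply to the point x, -y, -z); pixel columns grow to the right and rows downward; lengths in mm; the calibration is good to about 2 mm. A picture is of the moment at which its call begins: read the wrist's pose just before it. There is no depth.
- bot.close_job(): hands the job in; it is judged then, once.
The state is a dict: "time": time; "joint_positions": joint angles; "dq": joint speeds; "tau": joint torques, N m; "tool_pos": TCP position; "tcp_rot": TCP orientation; "contact_force": force on the tool from outside, world axes, zero at the start; "moment": the same for the moment, N m; "grip_width": finger opening in mm; "finger_force": force on a finger pad.
Only numpy, scipy, OpenCV 4.12 (cv2) and the standard library are available. Lean on these libraries where they do the work, as an engineer would, in place of code of your own. Each camera call takes 0.05 s, during which the arm holds its last target. There are 200 camera calls.

## Working session

There is one attempt and no reset: what is moved stays moved. The work goes in short steps, Python scripts to look and compute and a shell command to move; the robot and the scene stay as the last step left them, time stands still between calls to the robot, and variables do not carry over. Pictures are saved under pics/ and viewed, at most 10 in all, crops included, and the job is handed in when it is done.

```bash
mkdir -p pics; cat > h.py <<'E'
import numpy as np, cv2
from plant import bot
def cap(n,f):
    c=bot.capture(n); cv2.imwrite('pics/'+f,c['color']); np.save('pics/'+f+'.npy',c,allow_pickle=True); return c
def load(f): return np.load('pics/'+f+'.npy',allow_pickle=True).item()
def ray(c,u,v,E=None):
    E=c['extrinsics'] if E is None else E
    f=240/np.tan(np.radians(c['fov_y'])/2)
    K=np.array([[f,0,c['cx']],[0,f,c['cy']],[0,0,1]])
    p=cv2.undistortPoints(np.array([[[u,v]]],float),K,np.array([c['k1'],0,0,0,0]))[0,0]
    # k1 model identical to opencv
    d=np.array([p[0],-p[1],-1.]); M=np.linalg.inv(E); return M[:3,3],M[:3,:3]@d
def onz(c,u,v,z,E=None):
    o,d=ray(c,u,v,E); return o+d*(z-o[2])/d[2]
def proj(c,P,E=None):
    E=c['extrinsics'] if E is None else E
    q=E[:3,:3]@np.array(P,float)+E[:3,3]; a,b=q[0]/-q[2],-q[1]/-q[2]
    s=1+c['k1']*(a*a+b*b); f=240/np.tan(np.radians(c['fov_y'])/2); return np.array([f*a*s+c['cx'],f*b*s+c['cy']])
E
python3 - <<'E'
from h import *
for n in('scene','top'):
    c=cap(n,n+'0.png'); print(n,c['fov_y'],c['cx'],c['cy'],c['k1'],np.round(np.linalg.inv(c['extrinsics']),2).tolist())
o=bot.get_obs(); print(o)
E
```

```text
scene 42.02151853257933 313.80779009080345 241.18405905794236 -0.052468322631962584 [[-0.53, -0.68, 0.5, 1286.82], [0.85, -0.43, 0.31, 425.5], [0.0, 0.59, 0.81, 1174.67], [0.0, 0.0, 0.0, 1.0]]
top 57.03589392132044 325.79824355126567 239.05216878245878 -0.11074812023408605 [[-0.02, 0.99, -0.11, 493.33], [-1.0, -0.02, 0.0, 5.39], [-0.0, 0.11, 0.99, 1250.46], [0.0, 0.0, 0.0, 1.0]]
{'time': 0.1, 'joint_positions': array([ 1.07400596e+00,  3.42655366e-01,  1.52489227e+00, -9.88187994e-06,
        1.27538236e+00, -1.46020731e-01]), 'dq': array([-0.00027667, -0.0023147 , -0.00248517,  0.00127729, -0.00026798,
       -0.00104365]), 'tau': array([ 2.92061806e-03, -4.32004631e+01, -2.44694370e+01,  7.21009914e-02,
        5.26101503e-02, -8.95003222e-05]), 'tool_pos': array([180.22700566, 492.72860544, 226.12344796]), 'tcp_rot': array([-3.14026817e+00, -1.85236584e-04,  2.79082578e+00]), 'contact_force': array([0.83274061, 0.25250289, 0.16946169]), 'moment': array([-0.02806508, -0.00151601,  0.0172917 ]), 'finger_force': 0.0, 'grip_width': 91.71361539725854}
```

View pics/top0.png

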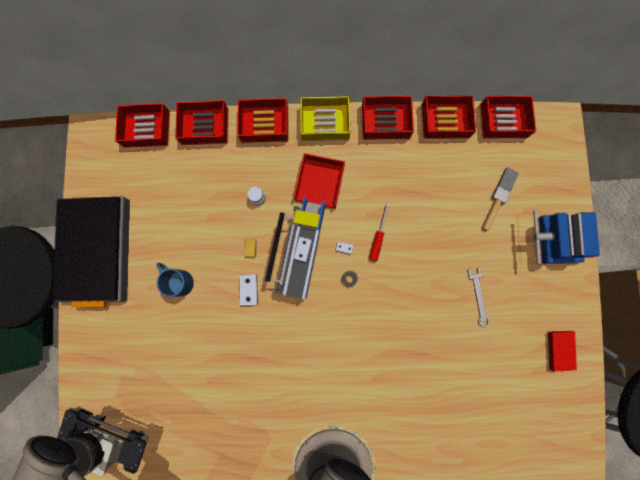

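View pics/scene0.png

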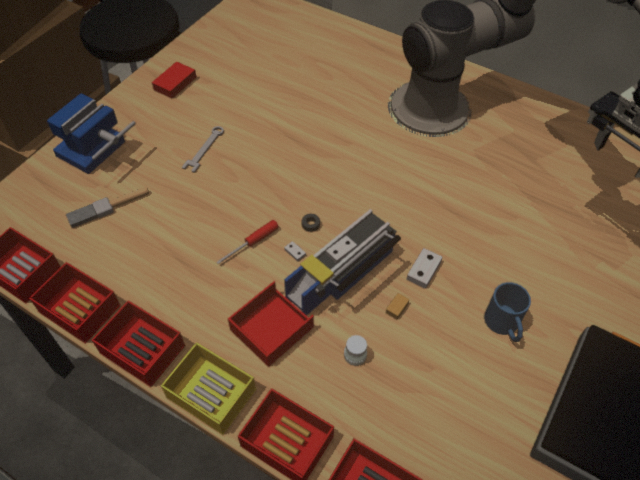

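The top view shows the chute from (292,293) up to the red bin at (320,180), with the press bar left of it at (275,247) and the block in the channel at (301,249). I'll zoom in on that area.

```bash
python3 - <<'E'
from h import *
a=cv2.imread('pics/top0.png')[140:310,235:365]; b=cv2.imread('pics/scene0.png')[200:370,220:410]
a=cv2.resize(a,None,fx=3.5,fy=3.5,interpolation=cv2.INTER_CUBIC)
cv2.imwrite('pics/za.png',a)
c=load('top0.png')
im=c['color']; hsv=cv2.cvtColor(im,cv2.COLOR_BGR2HSV)
roi=np.zeros(im.shape[:2],np.uint8); roi[150:300,262:350]=255
def big(m,name):
    m=cv2.bitwise_and(m,roi); cs,_=cv2.findContours(m,0,2)
    for k in sorted(cs,key=cv2.contourArea)[-2:]: print(name,cv2.contourArea(k),np.round(cv2.boxPoints(cv2.minAreaRect(k)),1).tolist())
big(cv2.inRange(hsv,(20,150,120),(35,255,255)),'yel')
big(cv2.inRange(hsv,(0,0,0),(180,255,45)),'black')
big(cv2.inRange(hsv,(0,180,90),(6,255,255))|cv2.inRange(hsv,(174,180,90),(180,255,255)),'red')
big(cv2.inRange(hsv,(0,0,170),(180,50,255)),'white')
E
```

```text
yel 279.5 [[292.70001220703125, 222.5], [295.29998779296875, 209.3000030517578], [319.0, 214.0], [316.29998779296875, 227.3000030517578]]
black 176.0 [[265.0, 279.79998779296875], [280.1000061035156, 212.8000030517578], [283.8999938964844, 213.60000610351562], [268.8999938964844, 280.6000061035156]]
red 1898.5 [[292.70001220703125, 199.3000030517578], [302.3999938964844, 152.1999969482422], [344.79998779296875, 161.0], [335.1000061035156, 208.10000610351562]]
white 88.5 [[335.5, 249.10000610351562], [337.5, 240.89999389648438], [350.8999938964844, 244.1999969482422], [348.8999938964844, 252.5]]
white 299.0 [[282.5, 292.70001220703125], [297.20001220703125, 226.60000610351562], [312.70001220703125, 230.0], [298.0, 296.1000061035156]]
```

View pics/za.png

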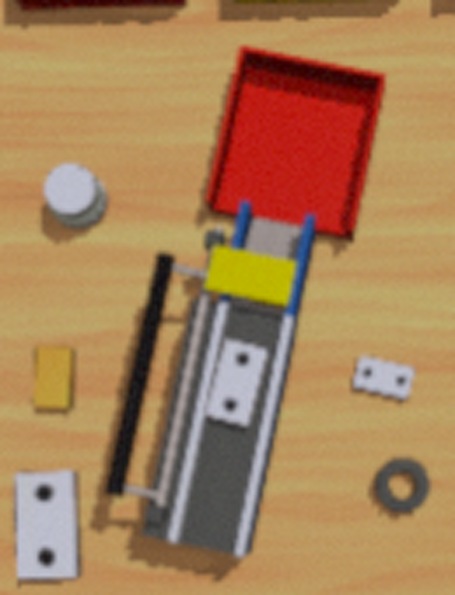

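The crop shows the bar ends at crop (165,256) and (116,493), the near rail ends at (175,538) and (241,548), the block holes at (242,358) and (230,404), and the gate roof's near edge at about (207..290, 293..305). Next I'll fit the chute pose to these points.

```bash
cat > fit.py <<'E'
from h import *
c=load('top0.png')
f=lambda a,b:(235+(a+.5)/3.5-.5,140+(b+.5)/3.5-.5)
pts=[(f(165,256),(20,74,104)),(f(116,493),(-165,74,104)),(f(175,538),(-190,25.5,88)),(f(241,548),(-190,-25.5,88)),((302.4,152.2),(207,60,50)),((344.8,161),(207,-60,50))]
W=np.array([onz(c,*p,q[2])[:2] for p,q in pts]); L=np.array([q[:2] for p,q in pts],float)
w0,l0=W.mean(0),L.mean(0); A=(L-l0).T@(W-w0); th=np.arctan2(A[0,1]-A[1,0],A[0,0]+A[1,1])
R=np.array([[np.cos(th),-np.sin(th)],[np.sin(th),np.cos(th)]]); O=w0-R@l0
if __name__=='__main__':
    print('origin',O,'yaw',th); print('resid local',np.round((W-O)@R-L,1).tolist())
    loc=lambda p,z:np.round((onz(c,*p,z)[:2]-O)@R,1)
    print('holes',loc(f(242,358),96),loc(f(230,404),96))
    print('roof',[loc(f(*p),107).tolist() for p in[(215,246),(207,293),(290,305),(299,256)]])
    # scene view check
    s=load('scene0.png')
    for P in[(-165,74,104),(20,74,104),(-190,-25.5,88),(-190,25.5,88),(207,60,50),(207,-60,50)]:
        print(P,proj(s,[*(O+R@np.array(P[:2])),P[2]]).round(1))
E
python3 fit.py; python3 - <<'E'
from h import *
b=cv2.imread('pics/scene0.png')[190:370,220:420]
cv2.imwrite('pics/zb.png',cv2.resize(b,None,fx=3,fy=3,interpolation=cv2.INTER_CUBIC))
E
```

```text
origin [662.52954022  50.1916221 ] yaw -0.2193498201394629
resid local [[-2.8, 0.3], [1.2, -0.5], [1.9, -0.3], [4.3, 0.8], [-1.3, 0.7], [-3.3, -1.0]]
holes [-46.3   2.5] [-82.    4.4]
roof [[31.5, 38.6], [-4.6, 37.2], [-1.4, -25.5], [36.3, -24.8]]
(-165, 74, 104) [397.6 235.7]
(20, 74, 104) [338.1 288.1]
(-190, -25.5, 88) [369.9 208.4]
(-190, 25.5, 88) [387.2 221.1]
(207, 60, 50) [266.7 355.8]
(207, -60, 50) [226.7 318. ]
```

View pics/zb.png

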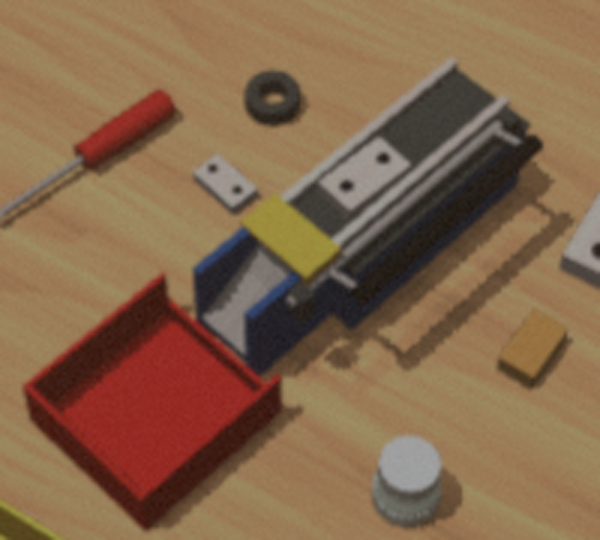

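The chute pose agrees between the views to about 3 mm: origin (662,50), yaw -0.22. The block centre is at local (-64, 3.5). I'll align the tool with the channel first, with tool y on chute y and tool x on minus chute x, then go above the start point.

```bash
cat > go.py <<'E'
import sys
from fit import *
from scipy.spatial.transform import Rotation as Ro
o=bot.get_obs(); T=Ro.from_euler('xyz',o['tcp_rot']).as_matrix()
p=o['tool_pos']; l=(p[:2]-O)@R
print('t',o['time'],'local',l.round(1),'z',p[2].round(1),'F chute',((o['contact_force'][:2])@R).round(1),o['contact_force'][2].round(1),'w',o['grip_width'].round(1),'rpy',o['tcp_rot'].round(3),'yaw err',round(np.pi+th-o['tcp_rot'][2],3))
if len(sys.argv)>3:
    t=np.array(sys.argv[1:4],float); w=np.array([*(O+R@t[:2]),t[2]]); print('delta tool mm',(T.T@(w-p)).round(1))
E
python3 -m crank '[[0,0,0,0,0,-0.13],[0,0,0,0,0,0]]' 60; python3 go.py -115 38.5 220
```

```text
time: 0.35
tool_pos: [180.3, 492.9, 226.4]
tcp_rot: [-3.141, -0.0, 2.92]
contact_force: [-0.4, 0.1, 1.3]
grip_width: 75.9
finger_force: 0.0Traceback (most recent call last):
  File "go.py", line 6, in <module>
    print('t',o['time'],'local',l.round(1),'z',p[2].round(1),'F chute',((o['contact_force'][:2])@R).round(1),o['contact_force'][2].round(1),'w',o['grip_width'].round(1),'rpy',o['tcp_rot'].round(3),'yaw err',round(np.pi+th-o['tcp_rot'][2],3))
                                                                                                                                                ^^^^^^^^^^^^^^^^^^^^^
AttributeError: 'float' object has no attribute 'round'
```

```bash
sed -i "s/o\['grip_width'\].round(1)/round(o['grip_width'],1)/" go.py; python3 go.py -115 38.5 220
```

```text
t 0.35 local [-567.   327.1] z 226.4 F chute [-0.4  0. ] 1.3 w 75.9 rpy [-3.141 -0.     2.92 ] yaw err 0.002
delta tool mm [-452.7 -287.5    6.5]
```

```bash
python3 -m crank '[[-0.03,-0.019,0,0,0,0],[-0.045,-0.0285,0,0,0,0],[-0.045,-0.0285,0,0,0,0],[-0.045,-0.0285,0,0,0,0],[-0.045,-0.0285,0,0,0,0]]' >/dev/null;  python3 -m crank '[[-0.045,-0.0285,0,0,0,0],[-0.045,-0.0285,0,0,0,0],[-0.045,-0.0285,0,0,0,0],[-0.045,-0.0285,0,0,0,0],[-0.03,-0.02,0,0,0,0]]'; python3 -m crank '[[-0.03,-0.019,0,0,0,0],[0,0,0,0,0,0]]' >/dev/null; python3 go.py -115 38.5 220
```

```text
time: 1.6
tool_pos: [533.1, 138.6, 226.4]
tcp_rot: [-3.141, -0.0, 2.916]
contact_force: [-0.1, 0.2, 0.5]
grip_width: 55.0
finger_force: 0.0
t 1.85 local [-115.8   39.1] z 226.0 F chute [-1.   1.2] -0.6 w 55.3 rpy [-3.141 -0.     2.915] yaw err 0.007
delta tool mm [-0.8 -0.6  6. ]
```

```bash
cat > wr.py <<'E'
import sys
from fit import *
from scipy.spatial.transform import Rotation as Ro
o=bot.get_obs(); T=np.eye(4); T[:3,:3]=Ro.from_euler('xyz',o['tcp_rot']).as_matrix(); T[:3,3]=o['tool_pos']
w=cap('wrist',sys.argv[1]); w['extrinsics']=np.linalg.inv(T@w['tool_from_camera']); np.save('pics/'+sys.argv[1]+'.npy',w,allow_pickle=True)
print('cam',(T@w['tool_from_camera'])[:3,3].round(),'tfc',w['tool_from_camera'].round(2).tolist())
for P in[(-165,74,104),(20,74,104),(-190,-25.5,88),(-190,25.5,88),(0,-22,82),(-64,3.5,96),(-94,3.5,96)]: print(P,proj(w,[*(O+R@np.array(P[:2])),P[2]]).round(1))
for P in[(0,27.5,0),(0,-27.5,0),(0,46.5,0),(0,-46.5,0)]: print('tip',P,proj(w,P,np.linalg.inv(w['tool_from_camera'])).round(1))
E
python3 wr.py w1.png
```

```text
cam [489. 130. 384.] tfc [[0.0, 0.96, 0.27, 70.82], [1.0, -0.0, -0.0, 0.75], [-0.0, 0.27, -0.96, -157.79], [0.0, 0.0, 0.0, 1.0]]
(-165, 74, 104) [363.  167.6]
(20, 74, 104) [357.7 378.4]
(-190, -25.5, 88) [234.1 134.3]
(-190, 25.5, 88) [299.4 133.9]
(0, -22, 82) [253.1 345.5]
(-64, 3.5, 96) [276.2 287.7]
(-94, 3.5, 96) [274.8 254.2]
tip (0, 27.5, 0) [375.2 294.5]
tip (0, -27.5, 0) [258.2 294.5]
tip (0, 46.5, 0) [415.7 294.6]
tip (0, -46.5, 0) [217.7 294.5]
```

View pics/w1.png

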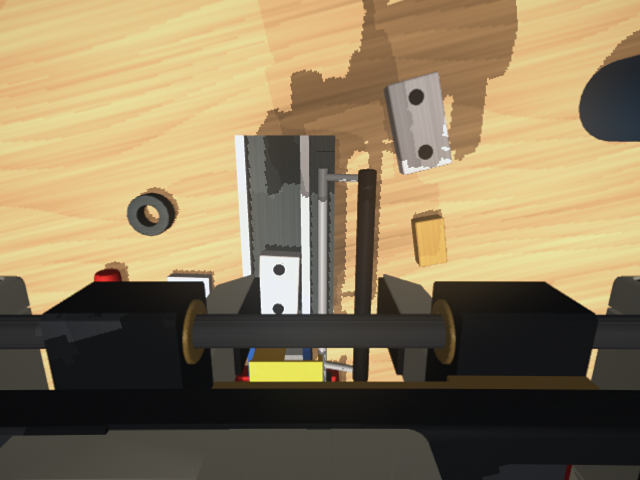

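The wrist view shows the bar's near end at (367,171), rail ends at about (241,136) and (305,136), and the block's rear edge centred at (280,250) with holes at (279,270) and (278,309). All sit about 4–5 px right of prediction, so I'll turn that into mm.

```bash
python3 - <<'E'
from fit import *
w=load('w1.png')
g=cv2.cvtColor(w['color'],cv2.COLOR_BGR2GRAY)
print('row 230',g[230,228:380:2].tolist())
for n,u,v,z in[('bar near -165,74',367,171,104),('bar y74',361.5,360,104),('railL -190,-25.5',240.5,136,88),('railR -190,25.5',305,136,88),('blk rear',280,250,96),('hole',279,270,96),('hole',278,309,96),('gate roof edge x0',287,362,107)]:
    print(n,((onz(w,u,v,z)[:2]-O)@R).round(1))
E
```

```text
row 230 [206, 205, 203, 200, 199, 198, 226, 239, 239, 239, 213, 69, 68, 105, 108, 104, 102, 104, 105, 104, 102, 103, 103, 103, 105, 101, 105, 101, 100, 102, 103, 99, 100, 97, 101, 97, 111, 238, 237, 237, 240, 74, 96, 95, 95, 139, 184, 212, 173, 133, 57, 95, 96, 112, 114, 111, 111, 110, 109, 115, 189, 187, 186, 190, 115, 42, 46, 49, 53, 57, 52, 48, 45, 91, 116, 123]
bar near -165,74 [-162.5   77.1]
bar y74 [ 1.3 76.9]
railL -190,-25.5 [-188.7  -20.6]
railR -190,25.5 [-188.4   29.8]
blk rear [-97.7   7.9]
hole [-80.1   6.5]
hole [-44.1   4.4]
gate roof edge x0 [ 0.9 11.8]
```

The wrist view, which is relative to the tool, puts things about 3 mm further in +y. I'll aim for local y = 41.5 and x = -118, and descend.

```bash
python3 -m crank '[[0.002,0.0025,0.02,0,0,0],[0,0,0.03,0,0,0],[0,0,0.03,0,0,0],[0,0,0.02,0,0,0],[0,0,0.01,0,0,0]]' 60; python3 -m crank '[[0,0,0.01,0,0,0],[0,0,0.01,0,0,0],[0,0,0,0,0,0]]'; python3 go.py -118 41.5 87
```

```text
time: 2.52
tool_pos: [554.2, 119.3, 115.8]
tcp_rot: [-3.141, -0.002, 2.921]
contact_force: [0.0, -0.3, -0.1]
grip_width: 55.0
finger_force: 0.0
time: 2.9
tool_pos: [556.3, 119.0, 97.7]
tcp_rot: [3.14, 0.002, 2.921]
contact_force: [-0.7, 1.9, 6.5]
grip_width: 55.2
finger_force: 2.4
t 2.9 local [-118.7   44. ] z 97.7 F chute [-1.1  1.7] 6.5 w 55.2 rpy [3.140e+00 2.000e-03 2.921e+00] yaw err 0.002
delta tool mm [-0.6 -2.5 10.7]
```

```bash
python3 - <<'E'
from h import *
c=cap('scene','s2.png'); t=cap('top','t2.png')
b=cv2.resize(c['color'][190:370,220:420],None,fx=3,fy=3,interpolation=cv2.INTER_CUBIC)
cv2.imwrite('pics/zs2.png',b)
E
```

```text
(no output)
```

View pics/zs2.png

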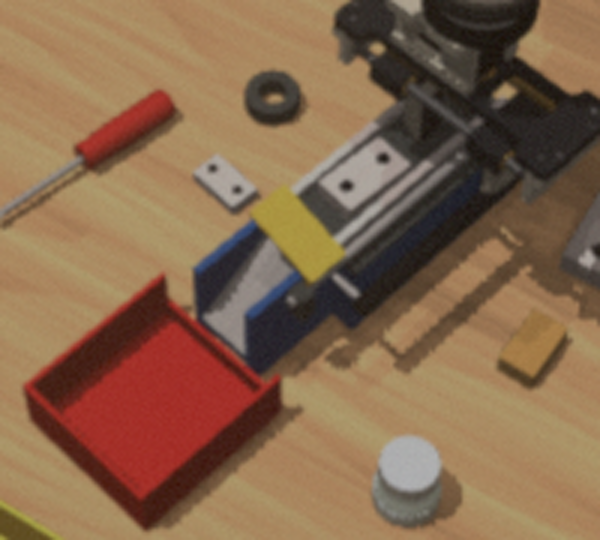

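The scene picture shows the right finger on the bar, the cover already rising (yellow roof at (297,232)), and the other finger in the channel behind the block. I'll press on down.

```bash
python3 -m crank '[[0,-0.002,0.005,0,0,0],[0,0,0.005,0,0,0],[0,0,0,0,0,0]]'; python3 go.py -30 42 87
```

```text
time: 3.38
tool_pos: [556.2, 116.3, 88.4]
tcp_rot: [3.141, 0.004, 2.92]
contact_force: [-0.1, -1.3, 8.1]
grip_width: 55.2
finger_force: 3.3
t 3.375 local [-118.2   41.4] z 88.4 F chute [ 0.2 -1.3] 8.1 w 55.2 rpy [3.141 0.004 2.92 ] yaw err 0.002
delta tool mm [-88.2   0.8   1.7]
```

```bash
python3 -m crank '[[-0.004,0,0.001,0,0,0],[-0.007,0,0,0,0,0],[-0.007,0,0,0,0,0],[-0.007,0,0,0,0,0],[-0.007,0,0,0,0,0]]'; python3 go.py -30 42 87; python3 -m crank '[[-0.007,0,0,0,0,0],[-0.007,0,0,0,0,0],[-0.005,0,0,0,0,0],[-0.003,0,0,0,0,0],[0,0,0,0,0,0]]'; python3 go.py -30 42 87
python3 - <<'E'
from h import *
c=cap('scene','s3.png')
cv2.imwrite('pics/zs3.png',cv2.resize(c['color'][190:370,220:420],None,fx=3,fy=3,interpolation=cv2.INTER_CUBIC))
E
```

```text
time: 4.0
tool_pos: [583.2, 108.1, 86.3]
tcp_rot: [-3.138, -0.006, 2.921]
contact_force: [-11.9, -6.1, 9.4]
grip_width: 54.8
finger_force: 6.9
t 4.0 local [-90.1  39.3] z 86.3 F chute [-10.3  -8.6] 9.4 w 54.8 rpy [-3.138 -0.006  2.921] yaw err 0.001
delta tool mm [-60.1   2.8  -1.1]
time: 4.62
tool_pos: [604.9, 103.0, 86.3]
tcp_rot: [-3.137, -0.006, 2.921]
contact_force: [-11.2, -7.6, 9.0]
grip_width: 55.0
finger_force: 6.5
t 4.625 local [-67.7  39. ] z 86.3 F chute [-9.3 -9.8] 9.0 w 55.0 rpy [-3.137 -0.006  2.921] yaw err 0.001
delta tool mm [-37.7   3.1  -0.9]
```

View pics/zs3.png

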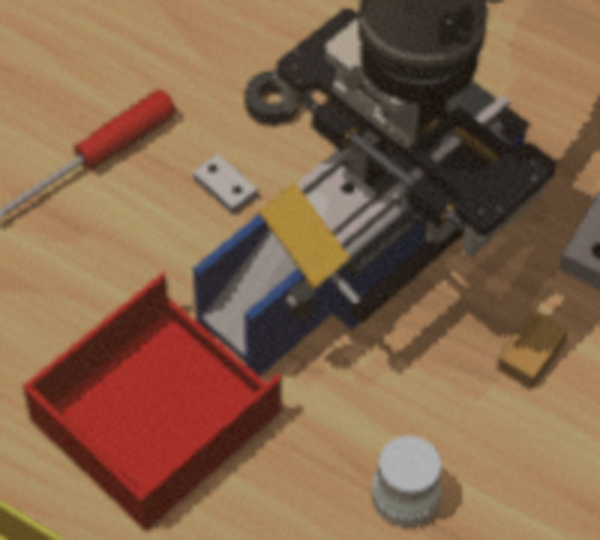

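The block has moved about 36 mm: its rear hole is now at (348,188), and its nose is under the raised gate. Forces are moderate, so I'll keep pushing and watch them.

```bash
python3 -m crank '[[-0.005,0,0,0,0,0],[-0.005,0,0,0,0,0],[-0.005,0,0,0,0,0]]'; python3 go.py; python3 -m crank '[[-0.005,0,0,0,0,0],[-0.005,0,0,0,0,0],[-0.003,0,0,0,0,0],[0,0,0,0,0,0]]'; python3 go.py -25 41 87
python3 - <<'E'
from h import *
c=cap('scene','s4.png')
cv2.imwrite('pics/zs4.png',cv2.resize(c['color'][190:370,220:420],None,fx=3,fy=3,interpolation=cv2.INTER_CUBIC))
E
```

```text
time: 5.05
tool_pos: [619.0, 99.7, 86.3]
tcp_rot: [-3.137, -0.007, 2.921]
contact_force: [-12.8, -6.9, 10.7]
grip_width: 54.7
finger_force: 7.2
t 5.05 local [-53.3  38.9] z 86.3 F chute [-11.   -9.5] 10.7 w 54.7 rpy [-3.137 -0.007  2.921] yaw err 0.001
time: 5.55
tool_pos: [632.3, 96.7, 86.4]
tcp_rot: [-3.137, -0.005, 2.921]
contact_force: [-11.7, -7.3, 8.9]
grip_width: 55.0
finger_force: 6.6
t 5.55 local [-39.6  38.8] z 86.4 F chute [-9.8 -9.7] 8.9 w 55.0 rpy [-3.137 -0.005  2.921] yaw err 0.001
delta tool mm [-14.6   2.2  -0.6]
```

```bash
python3 -m crank '[[-0.005,0,0,0,0,0],[-0.005,0,0,0,0,0],[-0.004,0,0,0,0,0],[0,0,0,0,0,0],[0,0,0,0,0,0]]'; python3 go.py -20 41 87
python3 - <<'E'
from h import *
c=cap('scene','s5.png')
a,b=[cv2.resize(load(n)['color'][200:350,220:400],None,fx=2.2,fy=2.2,interpolation=cv2.INTER_CUBIC) for n in('s4.png','s5.png')]
cv2.imwrite('pics/z45.png',np.hstack([a,b]))
E
```

```text
time: 6.22
tool_pos: [646.4, 93.5, 86.7]
tcp_rot: [-3.138, -0.004, 2.921]
contact_force: [-9.6, -7.3, 9.0]
grip_width: 55.2
finger_force: 6.5
t 6.225 local [-25.1  38.8] z 86.7 F chute [-7.8 -9.2] 9.0 w 55.2 rpy [-3.138 -0.004  2.921] yaw err 0.001
delta tool mm [-5.1  2.2 -0.4]
```

View pics/z45.png

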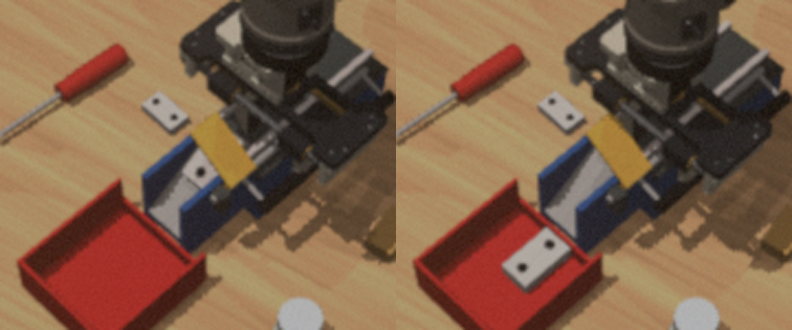

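The left panel shows the block's nose on the ramp, and the right panel shows the block flat in the red bin at panel (537,258). Now I'll back off a little and rise to let the cover shut.

```bash
python3 -m crank '[[0.007,0,0,0,0,0],[0.007,0,-0.003,0,0,0],[0,0,-0.006,0,0,0],[0,0,-0.007,0,0,0],[0,0,-0.007,0,0,0]]'; python3 -m crank '[[0,0,-0.01,0,0,0],[0,0,-0.015,0,0,0],[0,0,-0.02,0,0,0],[0.02,0,-0.03,0,0,0],[0.04,0,-0.03,0,0,0]]' ; python3 -m crank '[[0.05,0,-0.03,0,0,0],[0.05,0,-0.03,0,0,0],[0.04,0,-0.02,0,0,0],[0,0,0,0,0,0],[0,0,0,0,0,0]]'
python3 - <<'E'
from h import *
c=cap('scene','s6.png')
cv2.imwrite('pics/zs6.png',cv2.resize(c['color'][170:370,200:440],None,fx=3,fy=3,interpolation=cv2.INTER_CUBIC))
E
```

```text
time: 6.9
tool_pos: [635.1, 96.5, 109.6]
tcp_rot: [-3.139, 0.001, 2.92]
contact_force: [0.2, 0.7, 0.4]
grip_width: 55.0
finger_force: 0.0
time: 7.52
tool_pos: [576.6, 111.7, 215.1]
tcp_rot: [3.141, 0.001, 2.92]
contact_force: [0.5, -0.5, 0.2]
grip_width: 54.8
finger_force: 0.0
time: 8.15
tool_pos: [440.3, 142.3, 294.1]
tcp_rot: [3.141, 0.001, 2.921]
contact_force: [-0.4, -0.0, 0.2]
grip_width: 55.2
finger_force: 0.0
```

View pics/zs6.png

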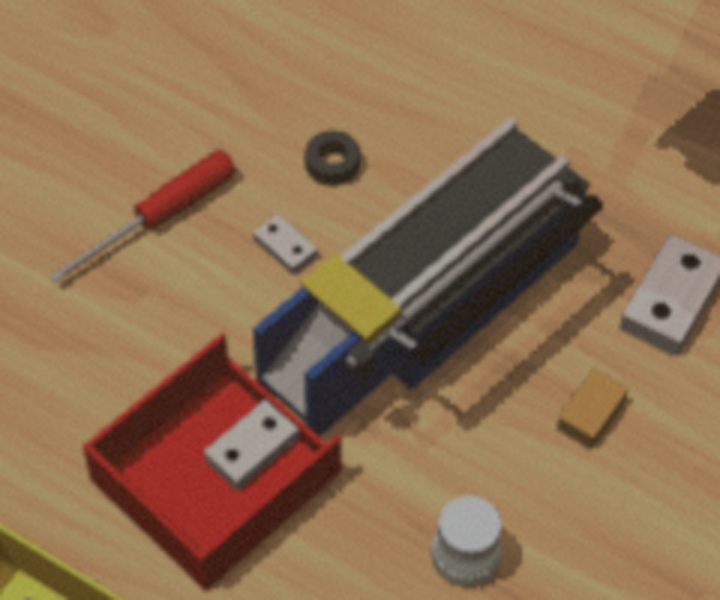

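The block lies in the red bin at (252,440), the cover is shut at (350,297), and the bystanders haven't moved. I'll hand it in.

```bash
python3 -c "
from plant import bot
print(bot.close_job())"
```

```text
the job is handed in; nothing more can be done
None
```

The drilled block is in the red bin, the cover has sprung shut, the other things look unmoved, and the job was handed in at about 8 s on the robot's clock.

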